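# Pump the ratchet feeder to bring a lantern panel under the punch

## Task

The star lantern panel is screwed to the sliding tray of the ratchet feeder. Pump the wooden-tipped lever in full strokes, letting it spring up after each one, until the round opening in the panel stands right beneath the brass punch (the two small brass pointers then meet), and stop there: the ratchet cannot go back. Move the tray only by the lever, leave the lever up and do not disturb the lens, the collars and the socket lying around.

Things in the scene. Friction and masses are not known exactly. Their poses are not given: they have to be found in the camera images.
- feeder: Ratchet feeder, fixed to the table, standing at some yaw: dark wood base 180 x 400 x 20 mm with steel rails. Origin on the table surface, under the rack's centre line; the base reaches from y = -140 to y = +260 mm and 90 mm either side in x of its own frame. Its +y axis is the direction in which the tray is fed; the lever's handle stands out past the -y end. z is up. A steel post with an arm 158 mm above the table stands on its -x side near the +y end and carries the punch.
- lever (a joint): Angle of the pump lever, rad: 0 = up (where a spring holds it), 0.46 = pressed right down on its stop. Pivot 104 mm above the table at y = -60 mm of the feeder frame, axis along the feeder's x; the handle centre is 140 mm from the pivot. Pressing the handle takes about 3 to 10 N; it returns up by itself when let go. A pawl on the lever feeds the tray on the down stroke and clicks back over the teeth on the up stroke.
- handle (a point): Middle of the upper face of the lever's handle, a wooden cross paddle 90 mm long (along the feeder's x), 28 mm wide and 18 mm thick, with free space above and beneath. About 145 mm above the table when the lever is up, about 81 mm when it is right down (64 mm of stroke, almost straight down). Press it from above, or grip it across its 28 mm width.
- tray (a joint): Travel of the tray along the feeder's +y, m (0 to 0.128). Each full lever stroke (right down, then right up) feeds it one tooth = 14 mm; only the first one from a fresh start may differ, feeding anything from about 5 to 20 mm. After the right number of full strokes the opening stands under the punch to about 1 mm. The tray is stiff and stays wherever it is left; it never goes back. It begins 35 to 98 mm short.
- opening (a point): Centre of the 50 mm round opening in the eight-pointed hammered brass star panel (125 mm across its points, 6 mm thick) on the tray, at the panel's upper face, 48 mm above the table. Axes parallel to the feeder's. A small brass pointer juts from the tray edge at the same y, on the +x side.
- punch_tip (a point): Lower tip of the fixed brass punch, 16 mm thick, 84 mm above the table, 36 mm above the panel. Axes parallel to the feeder's: the opening comes towards it along +y and is right when both have the same y. A fixed brass pointer on the base, on the +x side, marks the same y.
- lens: Bystander: loose domed green glass lens, 72 mm across, 25 mm high; origin under its centre. Leave alone.
- collar_a: Bystander: loose brass collar, 64 mm outside, 28 mm high; origin under its centre. Leave alone.
- collar_b: Bystander: another such brass collar, 64 mm outside, 28 mm high. Leave alone.
- socket: Bystander: loose white porcelain lamp socket, 60 mm across the foot, 62 mm high; origin under its centre. Leave alone.

How it is judged:
By the outcome, as a careful person would: the job done as asked, in the order asked, and still so for the second after the job is handed in, with the robot touching nothing.
It also fails if it takes over 51 s, if anything falls off the work surface, if the arm or the gripper's body presses on something with over 40 N, if the wrist force passes 120 N, or if a joint passes its speed limit or range.

## Robot

A 6-joint arm with a two-finger parallel gripper is mounted at the origin on the work surface. World frame = base frame: x ahead of the robot, y to its left, z up, the work surface at z = 0. Lengths are in m, angles in degrees, forces in N, time in s.
With the tool pointing down it reaches from about 0.375 to 0.9 m from the base axis. Payload 3.1 kg.
Tool frame: the origin (TCP) lies on the centre line of the jaws, within the pads' length; the fingertips stand 11 mm ahead of it and the grasp point (between the pads) lies 8 mm behind it; z points along the fingers, y is the line along which they close (so a half turn about z gives the same grasp; the last joint's range is limited). The gripper opens to 87 mm and grips with 3 to 60 N. Pads are 19 mm wide; open, the fingers measure 117 mm over their backs; the gripper's body (75 mm by 190 mm) begins 51 mm behind the grasp point.
Start: joints at [66.205, 30.224, 82.088, -0, 67.689, -10.227], TCP at [0.147, 0.608, 0.234] pointing down, gripper open.
Joint ranges: [-176.69, 176.69], [-43.24, 126.21], [12.49, 139.97], [-82, 262], [0, 151.66], [-163.58, 163.58]. Speed limits (degrees/s): [159.86, 159.86, 180, 180, 180, 180].

## Interface

Orientations are given as a 3x3 rotation matrix whose columns are the frame's x, y, z axes.
In Python, from rig import * gives the robot as it stands.
- The arm moves only by the shell command python3 -m inch 'ROWS'. ROWS is JSON, a list of rows, each an object of numbers: "gripper": the opening in per cent of the stroke, from 0 (shut) to 100 (fully open); "dx", "dy", "dz": the shift along the tool's x, y, z in mm; "turn": the turn about the tool's z in rad. A call has 1 to 12 rows; each row is the pose to reach, as a shift and turn from the pose commanded when the call began, along the tool's axes at that moment; what a row does not reach only later rows make up. A row lasts 1/10 s, in which the tool goes at most 50 mm and 8.59 degrees, less where a joint would pass 70% of its speed; a pose out of reach is approached as far as the arm can. A call with a gripper value outside its range is refused whole. The fingers move at their own pace and stop on an object; the grip force is fixed at half the most. Time passes only in rows, so rows that repeat a pose let the fingers close. It gives the time, the measured TCP pose, the force and the opening at its end, in the units of the state.
- read_state(): the state, without advancing time (a new reading comes with each control period).
- capture(name): name is "scene" or "side" or "wrist"; returns the picture (384x512x3 uint8, red, green, blue); there is no depth.
- get_calibration(name): a dict with "camera_matrix" (3x3 intrinsics, pixels), "k1" (the pictures are not rectified: a ray, as slopes to the right and down, at radius r is drawn at 1 + k1 r^2 times it, then the intrinsics apply), "world_to_cam" (4x4, takes a point from world to camera coordinates); the wrist camera has in their place "T_tool_cam" (4x4, takes a point from camera to tool coordinates, whose origin is the TCP and whose axes are the flange's). Camera axes: x right, y down, z forward; pixel columns grow to the right and rows downward; lengths in m; the calibration is good to about 2 mm. A picture is of the moment at which its call begins: read the wrist's pose just before it. get_calibration takes no time and is no camera call.
- hand_in(): hands the job in, once; it reports no verdict.
Trained networks look in the newest picture that a camera, given by its name, has taken for a name from the list of things; names that differ only in an ending like _2 or _b are one class to them, and where a whole thing is asked for, a point or a joint stands for the part that bears it (a point fixed in the world has none). Each returns a list of dicts, best first, with "score" (0 to 1); they miss things now and then, are a little off and sometimes report something else, mostly with a low value. They report only what shows in the picture. A call takes as long as a camera call.
- recognise(camera, query): "extent" ([centre column, centre row, width, height] in pixels, round what is visible of it).
The state is a dict: "time_s": time; "joint_positions": joint angles; "qvel": joint speeds; "tau": joint torques, N m; "position": TCP position; "tcp_rot": TCP orientation; "force": force on the tool from outside, world axes, zero at the start; "moment": the same for the moment, N m; "opening": opening from 0.0 (shut) to 1.0 (fully open).
Only numpy, scipy, OpenCV 4.12 (cv2) and the standard library are available. Lean on these libraries where they do the work, as an engineer would, in place of code of your own. Each camera call takes 0.05 s, during which the arm holds its last target. There are 200 camera calls.

## Working session

There is one attempt and no reset: what is moved stays moved. The work goes in short steps, Python scripts to look and compute and a shell command to move; the robot and the scene stay as the last step left them, time stands still between calls to the robot, and variables do not carry over. Pictures are saved under pics/ and viewed, on a budget of 10 in all, crops included, one or two more only if the job needs it, and the job is handed in when it is done.

```bash
mkdir -p pics; ls
python3 - <<'E'
from rig import *
import cv2,numpy as np
ims=[]
for n in ["scene","side"]:
    im=capture(n); cv2.imwrite(f"pics/{n}0.png",im[:,:,::-1])
    for q in ["feeder","handle","lever","opening","tray","punch_tip","lens","collar_a","socket"]:
        try: print(n,q,[(np.round(d["extent"]).tolist(),round(d["score"],2)) for d in recognise(n,q)[:3]])
        except Exception as e: print(q,e)
    c=get_calibration(n); print(c)
s=read_state(); print(s["time_s"],s["position"],s["tcp_rot"])
E
```

```text
pics
scene feeder [([262.0, 231.0, 260.0, 182.0], 0.6), ([190.0, 179.0, 103.0, 79.0], 0.4)]
scene handle [([298.0, 332.0, 39.0, 46.0], 0.72), ([191.0, 181.0, 109.0, 78.0], 0.61)]
scene lever [([191.0, 180.0, 100.0, 77.0], 0.9)]
scene opening [([291.0, 242.0, 122.0, 73.0], 0.95)]
scene tray [([286.0, 248.0, 116.0, 75.0], 0.77)]
scene punch_tip [([262.0, 231.0, 257.0, 180.0], 0.93), ([190.0, 181.0, 105.0, 79.0], 0.72), ([230.0, 308.0, 39.0, 39.0], 0.71)]
scene lens [([229.0, 307.0, 38.0, 42.0], 0.98)]
scene collar_a [([312.0, 175.0, 31.0, 32.0], 0.92), ([298.0, 331.0, 42.0, 46.0], 0.82)]
scene socket [([171.0, 278.0, 33.0, 38.0], 0.56), ([189.0, 180.0, 110.0, 81.0], 0.25)]
{'camera_matrix': array([[376.97898496,   0.        , 255.84815403],
       [  0.        , 376.97898496, 196.12605787],
       [  0.        ,   0.        ,   1.        ]]), 'k1': 0.037562425777650094, 'world_to_cam': array([[-0.10369638,  0.99455322,  0.01053331, -0.00428769],
       [ 0.8408462 ,  0.09331703, -0.53316939, -0.42266665],
       [-0.53124827, -0.04643085, -0.84594294,  1.07258697],
       [ 0.        ,
[... 625 characters left out ...]
], 0.85), ([310.0, 190.0, 84.0, 76.0], 0.59)]
{'camera_matrix': array([[384.43305025,   0.        , 253.88398115],
       [  0.        , 384.43305025, 199.03597606],
       [  0.        ,   0.        ,   1.        ]]), 'k1': 0.01706936569421649, 'world_to_cam': array([[-0.7819401 , -0.62329003,  0.00890066,  0.50224524],
       [-0.40185248,  0.49312025, -0.77158733,  0.3055801 ],
       [ 0.47653359, -0.60691183, -0.63606114,  0.58700113],
       [ 0.        ,  0.        ,  0.        ,  1.        ]])}
1.0 [0.1465653  0.60753825 0.23354679] [[-9.72096399e-01  2.34581737e-01 -2.23514033e-05]
 [ 2.34581737e-01  9.72096399e-01 -1.77704173e-05]
 [ 1.75591033e-05 -2.25177896e-05 -1.00000000e+00]]
```

Run:
```python
import cv2
for n,(x0,y0,x1,y1) in {"scene":(120,120,420,345),"side":(110,130,390,340)}.items():
    im=cv2.imread(f"pics/{n}0.png")[y0:y1,x0:x1]
    cv2.imwrite(f"pics/{n}c.png",cv2.resize(im,(800,int(800*(y1-y0)/(x1-x0)) ),interpolation=cv2.INTER_CUBIC))
```

```text
(no output)
```

View pics/scenec.png

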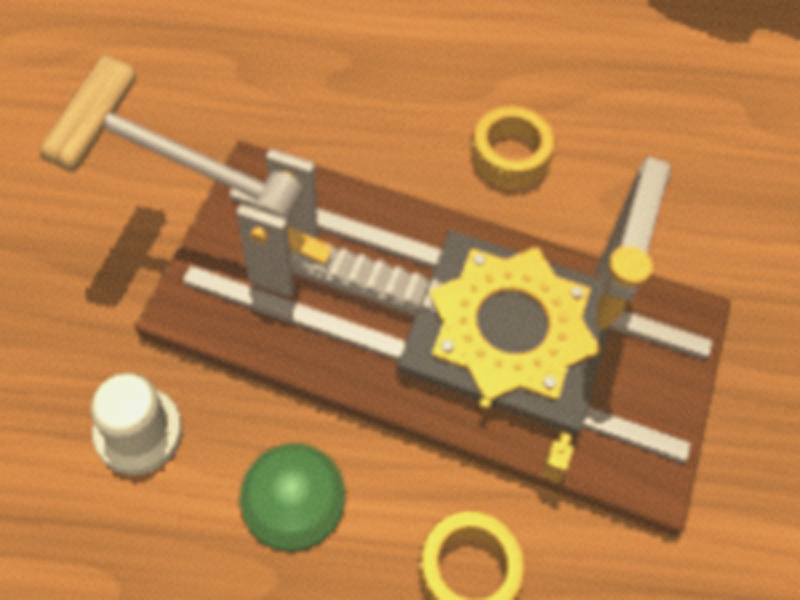

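View pics/sidec.png

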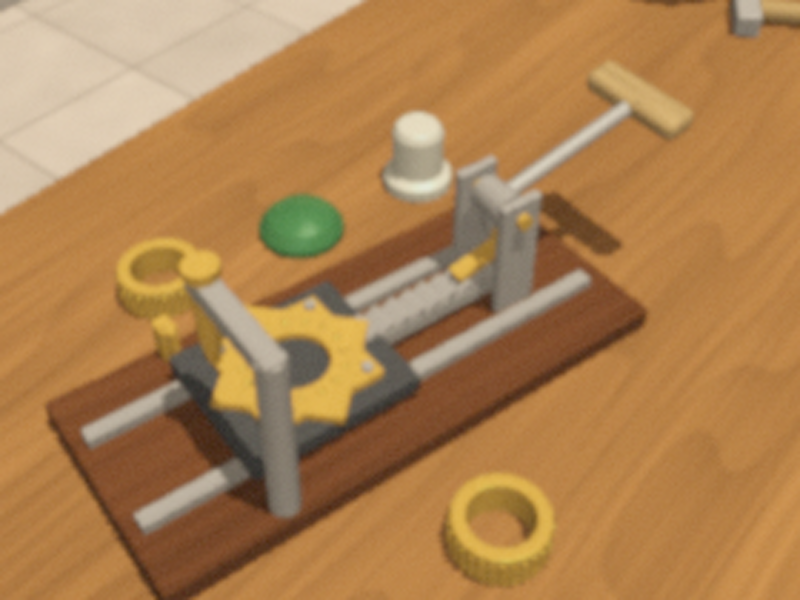

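The scene crop shows the feeder's base corners at about (240,143), (730,298), (683,525) and (138,328), with the post side (-x) at the top. The handle is at about (89,108), the opening at (514,321) and the punch tip at about (606,320). The side crop agrees, with the handle at (640,97) and the opening at (303,361). The tray sits several centimetres short.

```bash
cat > h.py <<'E'
import numpy as np
from rig import *
from scipy.optimize import least_squares
C={n:get_calibration(n) for n in ["scene","side"]}
def proj(n,p):
    c=C[n]; q=c["world_to_cam"]@np.r_[p,1]; s=q[:2]/q[2]; s=s*(1+c["k1"]*s@s)
    K=c["camera_matrix"]; return K[:2,:2]@s+K[:2,2]
def W(f,p):
    c,s=np.cos(f[2]),np.sin(f[2]); return np.array([f[0]+c*p[0]-s*p[1],f[1]+s*p[0]+c*p[1],p[2]])
off={"scene":(120,120,300/800),"side":(110,130,280/800)}
full=lambda n,uv:np.array(off[n][:2])+off[n][2]*(np.array(uv)+.5)-.5
E
python3 - <<'E'
from h import *
hy=-.06-np.sqrt(.14**2-0.032**2)
O=[("scene",(-.09,-.14,.02),(240,143)),("scene",(-.09,.26,.02),(730,298)),("scene",(.09,.26,.02),(683,525)),("scene",(.09,-.14,.02),(138,328)),
("side",(-.09,-.14,.02),(645,312)),("side",(.09,.26,.02),(50,408)),
("scene",(0,hy,.145),(93,106)),("side",(0,hy,.145),(642,95)),
("scene",(0,'o',.048),(514,321)),("side",(0,'o',.048),(303,361)),
("scene",(0,'p',.084),(605,321)),("side",(0,'p',.084),(212,357))]
def r(f):
    return np.concatenate([proj(n,W(f,[p[0],{'o':f[3],'p':f[4]}.get(p[1],p[1]) if isinstance(p[1],str) else p[1],p[2]]))-full(n,uv) for n,p,uv in O])
b=min((least_squares(r,[.45,.0,y,.08,.15],loss="soft_l1") for y in np.arange(-3,3,.8)),key=lambda q:q.cost)
f=b.x;print(f,np.degrees(f[2]),"gap",f[4]-f[3]);print(r(f).reshape(-1,2).round(1))
h=W(f,[0,hy,.145]);s=read_state();R=s["tcp_rot"]
hx=np.array([np.cos(f[2]),np.sin(f[2]),0]);hyv=np.array([-np.sin(f[2]),np.cos(f[2]),0])
print("handle",h,"tool delta mm",R.T@(h-s["position"])*1e3)
print("handle axis x,y in tool",R.T@hx,R.T@hyv, np.linalg.norm(h[:2]))
np.save("f.npy",f)
print(s["joint_positions"])
E
```

```text
[ 0.57867064  0.06340426 -0.25902007  0.11239526  0.1697285 ] -14.840756882457097 gap 0.05733324013771751
[[-0.1 -2.4]
 [ 2.1 -0.8]
 [ 2.2  1.5]
 [-0.9 -1. ]
 [ 1.2 -1. ]
 [-3.4 -1.3]
 [-1.3 -1.1]
 [-1.5 -1.7]
 [-0.4 -1.6]
 [-3.1 -0.3]
 [-0.1  0.1]
 [ 0.4  1.6]]
handle [ 0.52839323 -0.12634146  0.145     ] tool delta mm [-543.32989647 -623.82996884   88.5512963 ]
handle axis x,y in tool [-9.99752884e-01 -2.22299635e-02 -1.70541945e-05] [-2.22299631e-02  9.99752884e-01 -2.29025633e-05] 0.5432877458111784
[ 6.62059584e+01  3.02231842e+01  8.20886065e+01  8.22585640e-04
  6.76896576e+01 -1.02273850e+01]
```

```bash
python3 -m inch '[{"gripper":0,"dx":-543,"dy":-624},{"gripper":0,"dx":-543,"dy":-624},{"gripper":0,"dx":-543,"dy":-624},{"gripper":0,"dx":-543,"dy":-624},{"gripper":0,"dx":-543,"dy":-624},{"gripper":0,"dx":-543,"dy":-624},{"gripper":0,"dx":-543,"dy":-624},{"gripper":0,"dx":-543,"dy":-624},{"gripper":0,"dx":-543,"dy":-624},{"gripper":0,"dx":-543,"dy":-624},{"gripper":0,"dx":-543,"dy":-624},{"gripper":0,"dx":-543,"dy":-624}]'
cat > d.py <<'E'
from h import *
f=np.load("f.npy");s=read_state();h=W(f,[0,-.196,.145]);R=s["tcp_rot"]
print(s["time_s"],s["position"],"delta",(R.T@(h-s["position"])*1e3).round(1),"F",s["force"].round(1), "turn",np.arctan2(*(R.T@[-np.sin(f[2]),np.cos(f[2]),0])[:2]))
E
python3 d.py
```

```text
1.0 [0.1465653  0.60753825 0.23354679] delta [-543.3 -623.5   88.6] F [-0.4 -0.3 -0.2] turn -0.022231794410036376invalid input
```

```bash
python3 -m inch --help | head -20; python3 -m inch '[{"gripper":0,"dx":-30,"dy":-35,"dz":0,"turn":0},{"gripper":0,"dx":-60,"dy":-70,"dz":0,"turn":0},{"gripper":0,"dx":-90,"dy":-105,"dz":0,"turn":0},{"gripper":0,"dx":-120,"dy":-140,"dz":0,"turn":0},{"gripper":0,"dx":-150,"dy":-175,"dz":0,"turn":0},{"gripper":0,"dx":-180,"dy":-210,"dz":0,"turn":0},{"gripper":0,"dx":-210,"dy":-245,"dz":0,"turn":0},{"gripper":0,"dx":-240,"dy":-280,"dz":0,"turn":0},{"gripper":0,"dx":-270,"dy":-315,"dz":0,"turn":0},{"gripper":0,"dx":-300,"dy":-350,"dz":0,"turn":0},{"gripper":0,"dx":-330,"dy":-385,"dz":0,"turn":0},{"gripper":0,"dx":-360,"dy":-420,"dz":0,"turn":0}]'; python3 d.py
```

```text
time_s: 2.2
position: [0.3988, 0.113, 0.234]
tcp_rot: [[-0.972, 0.235, 0.001], [0.235, 0.972, 0.0], [-0.001, 0.0, -1.0]]
force: [0.6, 0.5, 0.1]
opening: 0.033
2.2 [0.39884445 0.11302227 0.23395608] delta [-182.  -202.    89.1] F [0.6 0.5 0.1] turn -0.021986267683313167invalid input: not JSON, or not a number
```

```bash
python3 -m inch '[{"gripper":0,"dx":-30,"dy":-33,"dz":0,"turn":0},{"gripper":0,"dx":-60,"dy":-66,"dz":0,"turn":0},{"gripper":0,"dx":-90,"dy":-100,"dz":0,"turn":0},{"gripper":0,"dx":-120,"dy":-133,"dz":0,"turn":0.02},{"gripper":0,"dx":-150,"dy":-166,"dz":15,"turn":0.02},{"gripper":0,"dx":-182,"dy":-200,"dz":30,"turn":0.02},{"gripper":0,"dx":-182,"dy":-202,"dz":50,"turn":0.02},{"gripper":0,"dx":-182,"dy":-202,"dz":50,"turn":0.02},{"gripper":0,"dx":-182,"dy":-202,"dz":50,"turn":0.02}]'; python3 d.py
python3 - <<'E'
from h import *
import cv2
a=capture("scene")[140:290,130:330,::-1];b=capture("side")[120:270,230:430,::-1]
cv2.imwrite("pics/v3.png",cv2.resize(np.hstack([a,b]),(800,300),interpolation=cv2.INTER_CUBIC))
E
```

```text
time_s: 3.1
position: [0.5268, -0.1237, 0.1833]
tcp_rot: [[-0.967, 0.254, -0.002], [0.254, 0.967, 0.001], [0.002, 0.001, -1.0]]
force: [-0.3, 0.4, -0.4]
opening: 0.005
3.1 [ 0.52677924 -0.12369293  0.183331  ] delta [-2.3 -1.9 38.3] F [-0.3  0.4 -0.4] turn -0.0021348771568984563
```

View pics/v3.png

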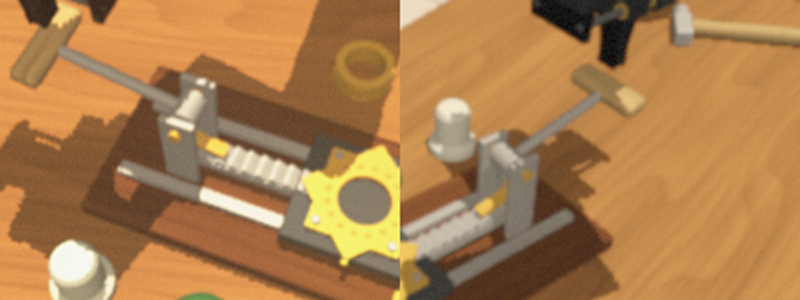

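The side view shows the closed fingertip at about (612,62), directly above the paddle centre at about (608,90).

Run:
```python
from h import *
f=np.load("f.npy");s=read_state();p=s["position"]+s["tcp_rot"]@[0,0,.011]
print("tip proj",[proj(n,p) for n in C],"seen side (336,151)")
h=W(f,[0,-.196,.145]);print("handle model",[proj(n,h) for n in C],"seen side (334,165)", "scene",130+46/2,140+47/2)
# handle triangulated from observed
O={"scene":full("scene",(91,107)),"side":full("side",(640,96))}
b=least_squares(lambda x:np.r_[proj("scene",[x[0],x[1],.145])-O["scene"],proj("side",[x[0],x[1],.145])-O["side"]],h[:2]);print(b.x,b.fun.round(1),h)
```

```text
tip proj [array([151.35496383, 147.86062421]), array([334.50517226, 150.5745828 ])] seen side (336,151)
handle model [array([153.36775445, 158.37965219]), array([332.82674125, 161.25205184])] seen side (334,165) scene 153.0 163.5
[ 0.52816147 -0.12473692] [ 0.3 -1.5 -1.  -1.7] [ 0.52846849 -0.12605746  0.145     ]
```

```bash
python3 -m inch '[{"gripper":0,"dx":-2,"dy":-2,"dz":20,"turn":0},{"gripper":0,"dx":-2,"dy":-2,"dz":32,"turn":0},{"gripper":0,"dx":-2,"dy":-2,"dz":44,"turn":0},{"gripper":0,"dx":-2,"dy":-2,"dz":56,"turn":0},{"gripper":0,"dx":-2,"dy":-2,"dz":66,"turn":0},{"gripper":0,"dx":-2,"dy":-2,"dz":76,"turn":0},{"gripper":0,"dx":-2,"dy":-2,"dz":84,"turn":0},{"gripper":0,"dx":-2,"dy":-2,"dz":90,"turn":0},{"gripper":0,"dx":-2,"dy":-2,"dz":90,"turn":0},{"gripper":0,"dx":-2,"dy":-2,"dz":90,"turn":0}]'
```

```text
time_s: 4.2
position: [0.5297, -0.1265, 0.0946]
tcp_rot: [[-0.967, 0.254, 0.002], [0.254, 0.967, -0.001], [-0.002, 0.0, -1.0]]
force: [-1.5, -1.0, 7.7]
opening: 0.004
```

```bash
python3 -m inch '[{"gripper":0,"dx":0,"dy":0,"dz":2,"turn":0},{"gripper":0,"dx":0,"dy":0,"dz":3,"turn":0},{"gripper":0,"dx":0,"dy":0,"dz":3,"turn":0}]'
```

```text
time_s: 4.5
position: [0.5298, -0.1265, 0.0938]
tcp_rot: [[-0.967, 0.254, 0.003], [0.254, 0.967, -0.001], [-0.003, -0.0, -1.0]]
force: [-4.1, 0.7, 24.1]
opening: 0.004
```

```bash
python3 -m inch '[{"gripper":0,"dx":0,"dy":0,"dz":-15,"turn":0},{"gripper":0,"dx":0,"dy":0,"dz":-30,"turn":0},{"gripper":0,"dx":0,"dy":0,"dz":-45,"turn":0},{"gripper":0,"dx":0,"dy":0,"dz":-60,"turn":0},{"gripper":0,"dx":0,"dy":0,"dz":-72,"turn":0},{"gripper":0,"dx":0,"dy":0,"dz":-78,"turn":0},{"gripper":0,"dx":0,"dy":0,"dz":-78,"turn":0},{"gripper":0,"dx":0,"dy":0,"dz":-78,"turn":0}]'
cat > look.py <<'E'
import sys,cv2
from h import *
k=sys.argv[1]
a=capture("scene")[185:310,255:395,::-1];b=capture("side")[200:325,130:270,::-1]
cv2.imwrite(f"pics/{k}.png",cv2.resize(np.hstack([a,b]),(800,357),interpolation=cv2.INTER_CUBIC))
cv2.imwrite(f"pics/{k}_s.png",a);print(recognise("scene","handle")[:1],recognise("scene","opening")[:1])
E
python3 look.py v4
```

```text
time_s: 5.3
position: [0.5285, -0.1265, 0.168]
tcp_rot: [[-0.967, 0.254, -0.001], [0.254, 0.967, 0.0], [0.001, 0.0, -1.0]]
force: [-0.6, -0.3, -0.7]
opening: 0.007
[{'extent': [192.0, 184.3, 102.8, 71.7], 'score': 0.56}] [{'extent': [294.1, 245.4, 133.7, 77.9], 'score': 0.83}]
```

View pics/v4.png

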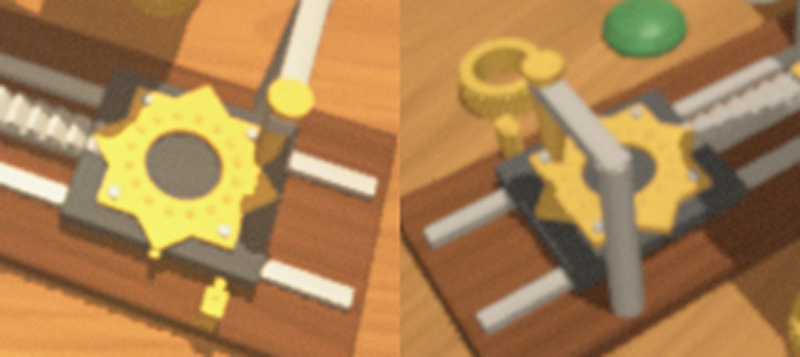

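The tray moved about 7 px. In the scene half the opening is at (184,165), the tray pointer tip at (154,254) and the fixed pointer tip at about (220,282). It is still well short.

```bash
cat > gap.py <<'E'
from h import *
f=np.load("f.npy")
def y_at(n,uv,z):
    b=least_squares(lambda q:proj(n,W(f,[q[0],q[1],z]))-uv,[0,.1]); return (b.x*1e3).round(1)
sc=lambda u,v:np.array([255+(u+.5)*.35-.5,185+(v+.5)*.35-.5])
sd=lambda u,v:np.array([130+(u+.5-400)*.35-.5,200+(v+.5)*.35-.5])
E
python3 - <<'E'
from gap import *
print("open0",y_at("scene",full("scene",(514,321)),.048),y_at("side",full("side",(303,361)),.048))
print("open1",y_at("scene",sc(184,165),.048),y_at("side",sd(621,171),.048))
for z in (.03,.04,.048): print(z,"tray ptr",y_at("scene",sc(154,254),z),"fixed ptr",y_at("scene",sc(219,285),z))
print("ptr0",y_at("scene",full("scene",(486,402)),.04))
print("punch",y_at("scene",full("scene",(605,321)),.084),y_at("side",full("side",(212,357)),.084))
E
```

```text
open0 [  2.9 114.1] [ -4.2 108. ]
open1 [  3.1 126.8] [ -2.  126.1]
0.03 tray ptr [ 60.6 126. ] fixed ptr [ 65.3 169.5]
0.04 tray ptr [ 64.7 125.9] fixed ptr [ 69.3 168.7]
0.048 tray ptr [ 67.9 125.8] fixed ptr [ 72.6 168.1]
ptr0 [ 63.3 113.2]
punch [ -0.2 169.9] [  3.9 168.3]
```

The gap is about 42 mm (scene) and the pointers agree, so three more strokes are needed. I'll do two and check.

```bash
for i in 1 ; do python3 -m inch '[{"gripper":0,"dx":0,"dy":0,"dz":15,"turn":0},{"gripper":0,"dx":0,"dy":0,"dz":28,"turn":0},{"gripper":0,"dx":0,"dy":0,"dz":41,"turn":0},{"gripper":0,"dx":0,"dy":0,"dz":54,"turn":0},{"gripper":0,"dx":0,"dy":0,"dz":65,"turn":0},{"gripper":0,"dx":0,"dy":0,"dz":73,"turn":0},{"gripper":0,"dx":0,"dy":0,"dz":78,"turn":0},{"gripper":0,"dx":0,"dy":0,"dz":78,"turn":0},{"gripper":0,"dx":0,"dy":0,"dz":78,"turn":0}]'; python3 -m inch '[{"gripper":0,"dx":0,"dy":0,"dz":-15,"turn":0},{"gripper":0,"dx":0,"dy":0,"dz":-30,"turn":0},{"gripper":0,"dx":0,"dy":0,"dz":-45,"turn":0},{"gripper":0,"dx":0,"dy":0,"dz":-60,"turn":0},{"gripper":0,"dx":0,"dy":0,"dz":-72,"turn":0},{"gripper":0,"dx":0,"dy":0,"dz":-78,"turn":0},{"gripper":0,"dx":0,"dy":0,"dz":-78,"turn":0},{"gripper":0,"dx":0,"dy":0,"dz":-78,"turn":0}]'; done; python3 look.py v5
```

```text
time_s: 6.4
position: [0.5301, -0.1272, 0.0936]
tcp_rot: [[-0.967, 0.254, 0.003], [0.254, 0.967, -0.001], [-0.003, -0.001, -1.0]]
force: [-3.8, 0.5, 22.6]
opening: 0.007
time_s: 7.2
position: [0.5285, -0.1266, 0.1679]
tcp_rot: [[-0.967, 0.254, -0.001], [0.254, 0.967, 0.0], [0.001, 0.0, -1.0]]
force: [-0.3, 0.3, 0.3]
opening: 0.002
[{'extent': [190.6, 185.4, 105.7, 74.1], 'score': 0.63}] [{'extent': [298.3, 248.4, 139.6, 76.5], 'score': 0.58}]
```

View pics/v5.png

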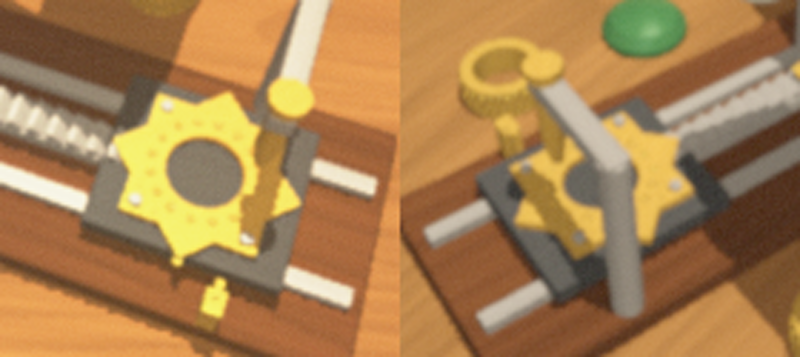

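The opening is now at (205,172) and the tray pointer at (176,261), a feed of about 14 mm. About 28 mm remain, so two more strokes; I'll do one and check.

```bash
python3 -m inch '[{"gripper":0,"dx":0,"dy":0,"dz":15,"turn":0},{"gripper":0,"dx":0,"dy":0,"dz":28,"turn":0},{"gripper":0,"dx":0,"dy":0,"dz":41,"turn":0},{"gripper":0,"dx":0,"dy":0,"dz":54,"turn":0},{"gripper":0,"dx":0,"dy":0,"dz":65,"turn":0},{"gripper":0,"dx":0,"dy":0,"dz":73,"turn":0},{"gripper":0,"dx":0,"dy":0,"dz":78,"turn":0},{"gripper":0,"dx":0,"dy":0,"dz":78,"turn":0},{"gripper":0,"dx":0,"dy":0,"dz":78,"turn":0}]'; python3 -m inch '[{"gripper":0,"dx":0,"dy":0,"dz":-15,"turn":0},{"gripper":0,"dx":0,"dy":0,"dz":-30,"turn":0},{"gripper":0,"dx":0,"dy":0,"dz":-45,"turn":0},{"gripper":0,"dx":0,"dy":0,"dz":-60,"turn":0},{"gripper":0,"dx":0,"dy":0,"dz":-72,"turn":0},{"gripper":0,"dx":0,"dy":0,"dz":-78,"turn":0},{"gripper":0,"dx":0,"dy":0,"dz":-78,"turn":0},{"gripper":0,"dx":0,"dy":0,"dz":-78,"turn":0}]'; python3 look.py v6
```

```text
time_s: 8.3
position: [0.5301, -0.1272, 0.0936]
tcp_rot: [[-0.967, 0.254, 0.003], [0.254, 0.967, -0.001], [-0.003, -0.001, -1.0]]
force: [-4.0, 0.3, 22.9]
opening: 0.007
time_s: 9.1
position: [0.5285, -0.1266, 0.1679]
tcp_rot: [[-0.967, 0.254, -0.001], [0.254, 0.967, 0.0], [0.001, 0.0, -1.0]]
force: [-0.3, 0.3, 0.3]
opening: 0.006
[{'extent': [193.0, 185.9, 106.2, 72.9], 'score': 0.69}] [{'extent': [304.9, 251.9, 141.1, 76.9], 'score': 0.68}]
```

View pics/v6.png

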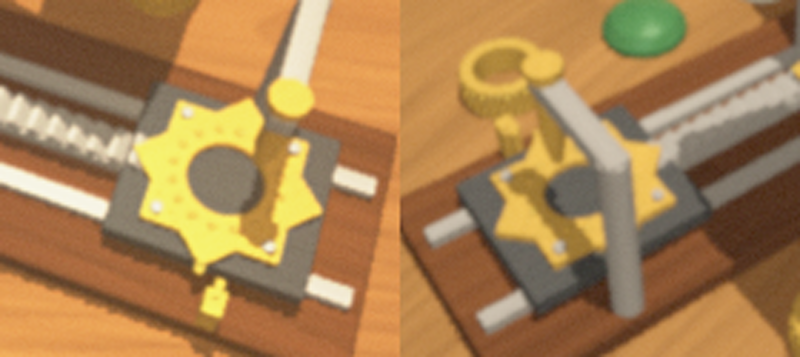

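The opening is at (226,180), the tray pointer tip at (199,269) and the fixed pointer tip at (220,283).

Run:
```python
from gap import *
print(y_at("scene",sc(226,180),.048),y_at("side",sd(578,190),.048))
for z in (.03,.045): print(y_at("scene",sc(199,269),z),y_at("scene",sc(220,283),z))
```

```text
[  3.6 154.8] [  0.6 157.4]
[ 59.8 155.2] [ 63.9 169.8]
[ 66.  154.3] [ 69.9 168.6]
```

The remaining gap is 14 mm, so exactly one more stroke. After it I'll back the tool well clear.

```bash
python3 -m inch '[{"gripper":0,"dx":0,"dy":0,"dz":15,"turn":0},{"gripper":0,"dx":0,"dy":0,"dz":28,"turn":0},{"gripper":0,"dx":0,"dy":0,"dz":41,"turn":0},{"gripper":0,"dx":0,"dy":0,"dz":54,"turn":0},{"gripper":0,"dx":0,"dy":0,"dz":65,"turn":0},{"gripper":0,"dx":0,"dy":0,"dz":73,"turn":0},{"gripper":0,"dx":0,"dy":0,"dz":78,"turn":0},{"gripper":0,"dx":0,"dy":0,"dz":78,"turn":0},{"gripper":0,"dx":0,"dy":0,"dz":78,"turn":0}]'; python3 -m inch '[{"gripper":0,"dx":0,"dy":0,"dz":-15,"turn":0},{"gripper":0,"dx":0,"dy":0,"dz":-30,"turn":0},{"gripper":0,"dx":0,"dy":0,"dz":-45,"turn":0},{"gripper":0,"dx":0,"dy":0,"dz":-60,"turn":0},{"gripper":0,"dx":0,"dy":0,"dz":-75,"turn":0},{"gripper":0,"dx":0,"dy":0,"dz":-90,"turn":0},{"gripper":0,"dx":0,"dy":0,"dz":-110,"turn":0},{"gripper":0,"dx":0,"dy":0,"dz":-130,"turn":0},{"gripper":0,"dx":0,"dy":0,"dz":-130,"turn":0},{"gripper":0,"dx":0,"dy":0,"dz":-130,"turn":0}]'; python3 look.py v7
python3 - <<'E'
from rig import *
import cv2
cv2.imwrite("pics/v8.png",cv2.resize(capture("side")[120:345,110:410,::-1],(800,600),interpolation=cv2.INTER_CUBIC))
E
```

```text
time_s: 10.2
position: [0.5301, -0.1272, 0.0936]
tcp_rot: [[-0.967, 0.254, 0.003], [0.254, 0.967, -0.001], [-0.003, -0.001, -1.0]]
force: [-3.7, 0.9, 23.1]
opening: 0.003
time_s: 11.2
position: [0.5287, -0.1266, 0.2201]
tcp_rot: [[-0.967, 0.254, -0.0], [0.254, 0.967, 0.0], [0.0, 0.0, -1.0]]
force: [-0.8, 0.4, -0.0]
opening: 0.006
[{'extent': [186.2, 181.5, 100.9, 78.8], 'score': 0.62}] [{'extent': [311.9, 252.9, 142.4, 75.9], 'score': 0.98}]
```

View pics/v7.png

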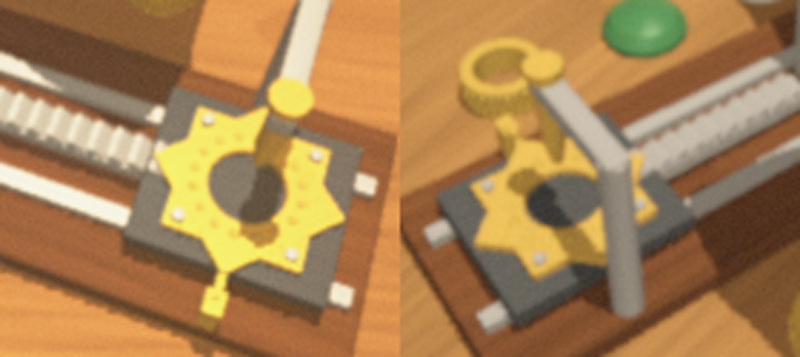

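View pics/v8.png

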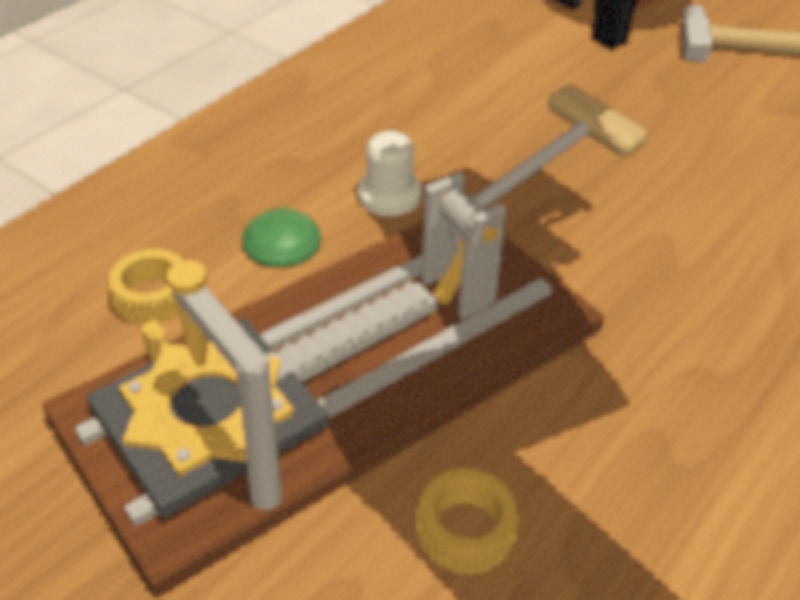

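The pointers now meet at (221,277) and the opening at (247,187) is under the punch. The lever is up, the tool is clear and the bystanders are in place.

```bash
python3 -c "
from gap import *
print(y_at('scene',sc(247,187),.048))
hand_in()"
```

```text
[  3.5 168.5]
the job is handed in; nothing more can be done
```

I pumped the lever four full strokes with the closed fingertips, and the opening now stands beneath the punch. Each stroke went down to the stop (about 23 N at the wrist), and I let the lever spring up each time. I then lifted the tool clear and handed in, at about 11 s on the robot's clock.

- **Position:** the first stroke fed about 13 mm and the other three about 14 mm each. The opening's measured y is 168.5 mm, against about 168–170 mm for the punch and the fixed pointer. In the scene picture the two brass pointers meet.
- **Lever and bystanders:** the last side picture shows the lever up, the gripper off it, and the lens, collars and socket where they were.
- **Failed or disagreeing checks:**
  - My first move command was refused because its rows left out some keys; nothing moved.
  - Opening positions from the side camera differed from the scene camera by up to 6 mm, so I counted strokes by the scene camera and the pointers.

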